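Offer the guest a chocolate from the handled dish

ROBOT

A 6-joint arm with a two-finger parallel gripper is mounted at the origin on the work surface. World frame = base frame: x ahead of the robot, y to its left, z up, the work surface at z = 0. Lengths are in m, angles in rad, forces in N, time in s.
With the tool pointing down it reaches from about 0.35 to 0.875 m from the base axis. Payload 15.5 kg.
Tool frame: the origin (TCP) lies at the very end of the fingers, on their centre line; the grasp point (between the pads) lies manip.grip_point_offset behind it (manip.grip_point_offset is the distance from the TCP to the grasp point, in m); z points along the fingers, y is the line along which they close (so a half turn about z gives the same grasp; the last joint's range is limited). The gripper opens to 85 mm and grips with 20 to 120 N. Pads are 22 mm wide; open, the fingers measure 114 mm over their backs; the gripper's body (76 mm by 85 mm) begins 54 mm behind the grasp point. The pads swing forward as they close: fully open they stand 13 mm farther back than shut.
Start: joints at [-1.25, 0.494, 1.345, -0, 1.302, -0.096], TCP at [0.252, -0.572, 0.231] pointing down, gripper open.
Joint ranges: [-2.91, 2.91], [-0.82, 2.16], [0.22, 2.67], [-1.22, 4.37], [0.12, 2.79], [-3.08, 3.08]. Speed limits (rad/s): [1.89, 1.89, 2.57, 3.01, 3.01, 3.01].

INTERFACE

Orientations are given as [roll, pitch, yaw] about the fixed x, y, z axes, in that order (R = Rz(yaw) Ry(pitch) Rx(roll)).
In Python, from rig import manip gives the robot as it stands.
- The arm moves only by the tool arm_command, never from a script. Its argument "targets" is a list of rows, each an object of numbers: "grip": the opening, from 0 (shut) to 1 (fully open); "x", "y", "z": the shift along the tool's x, y, z in units of 30 mm (1.0 is 30 mm); "rx", "ry", "rz": the turn, a rotation vector about the tool's x, y, z in rad. In form: [{"grip": .., "x": .., "y": .., "z": .., "rx": .., "ry": .., "rz": ..}, ...]. A call has 1 to 12 rows; each row is the pose to reach, as a shift and turn from the pose commanded when the call began, along the tool's axes at that moment; what a row does not reach only later rows make up. A row lasts 1/10 s, in which the tool goes at most 50 mm and 8.59 degrees, less where a joint would pass 70% of its speed; a pose out of reach is approached as far as the arm can. A call with a gripper value outside its range is refused whole. The fingers move at their own pace and stop on an object; "force" is the grip in N (left out, the last holds). Time passes only in rows, so rows that repeat a pose let the fingers close. It gives the time, the measured TCP pose, the force, the opening and the grip force at its end, in the units of the state.
- manip.get_obs(): the state, without advancing time (a new reading comes with each control period).
- manip.read_camera(name): name is "scene" or "side" or "wrist"; returns (picture, depth): 400x640x3 uint8, red, green, blue; 400x640 float32, m along the optical axis (not along the pixel's ray), 0 where there is no reading.
- manip.get_calibration(name): a dict with "fov_y" (degrees; the focal length in pixels is half the picture's height over the tangent of half this angle, whatever the lens; pixels are square), "cx", "cy" (the principal point, pixels), "R" (3x3) and "t" (3): a world point X has camera coordinates R X + t. Camera axes: x right, y down, z forward; pixel columns grow to the right and rows downward; lengths in m; the calibration is good to about 2 mm. A picture is of the moment at which its call begins: read the wrist's pose just before it. get_calibration takes no time and is no camera call; for the wrist camera it gives the pose at the moment of the call.
- manip.sign_off(): hands the job in; it is judged then, once.
The state is a dict: "time": time; "joint_positions": joint angles; "dq": joint speeds; "tau": joint torques, N m; "ee_pos": TCP position; "tool_rot": TCP orientation; "contact_force": force on the tool from outside, world axes, zero at the start; "ft_torque": the same for the moment, N m; "opening": finger opening in m; "finger_force": force on a finger pad.
Only numpy, scipy, OpenCV 4.12 (cv2) and the standard library are available. Lean on these libraries where they do the work, as an engineer would, in place of code of your own. Each camera call takes 0.05 s, during which the arm holds its last target. There are 200 camera calls.

TASK

Offer the guest the chocolate: take the small blue dish by the top of its thin porcelain handle with a gentle grip, lift it off the counter, give it a quarter turn so that its handle runs along the long side of the grey place mat and an open side faces the guest, and finish still holding it, level and still, about 10 cm above the middle of the mat. The gold ball of chocolate must stay in the middle of the dish the whole time, on the white roundel, without being touched, and nothing else on the counter may be disturbed.

Things in the scene. Friction and masses are not known exactly. Their poses are not given: they have to be found in the camera images.
- dish: Round shallow blue porcelain dish, 152 mm across, rim 27 mm high, 0.25 to 0.45 kg, loose. Origin at the centre of its underside, z up. A rigid 14 mm wide strap handle arches over it from rim to rim along its x axis (legs at x = -71 and +71 mm); its open sides look along +y and -y. At the start the handle stands roughly square to the mat's long side (within about 25 degrees).
- dish_handle (a point): Middle of the handle's straight top, the place to grip, 135 mm above the dish's underside over its centre; axes as the dish's. The top is 40 mm long (x), 14 mm wide (y, the width to grip) and 10 mm thick; it spans 5 mm above and below this point. Fragile: a grip of more than 20 N breaks it; 10 N carries the dish, which then hangs level.
- dish_centre (a point): Centre of the dish's inner floor, 8 mm above its underside, in the middle of a white roundel 50 mm across. The floor is flat to 9 mm from here, then rises 5 degrees to 26 mm, 11 degrees to 42 mm, steeper to the rim: the ball rolls off centre if the dish is tilted or jerked, and rolls back after a small disturbance.
- chocolate_center (a point): Centre of the loose gold-foiled chocolate ball, 40 mm across, about 32 g, lying in the middle of the dish, its top 48 mm above the dish's underside, so 82 mm of open space is left between it and the handle's top. It rolls easily.
- place_mat: Guest's rectangular grey fabric place mat, fixed flat on the counter, 260 mm along its own y (the long side) by 180 mm along its own x, 3 mm thick. Origin at the centre of its underside. The guest sits beyond the mat's long edge on the side away from the robot (mat +x).
- espresso_cup: Bystander: white espresso cup on its saucer, one piece, 97 mm across, 57 mm high, on the guest's side of the mat, its centre about 180 mm from the mat's centre. Origin at the centre of its underside.
- sugar_pot: Bystander: white lidded sugar pot with a brass band, 70 mm across, 79 mm high, standing about 155 mm from the dish's centre on the side away from the robot. Origin at the centre of its underside.
- peanut_bowl: Bystander: terracotta bowl of peanuts in the shell, 96 mm across, 48 mm high, between the dish and the mat. Origin at the centre of its underside.
- flatbread: Bystander: packed golden flatbread of two round lobes, 245 x 125 x 27 mm (long along its x), at the side of the counter. Origin at the centre of its underside.
- tea_box: Bystander: dark grey carton, 70 x 130 x 85 mm high, at the side of the counter. Origin at the centre of its underside.
- honey_jar: Bystander: amber honey jar with a brass lid, 76 mm across, 105 mm high, at the side of the counter. Origin at the centre of its underside.

How it is judged:
On the way:
1. the dish is lifted clear of the counter in the fingers, level, the chocolate in its middle (height (world z) of dish above 0.04 m and contact force between the fingers and dish above 0.5 N and angle between dish's own z axis and vertical below 0.12 rad and horizontal distance between chocolate_center and dish_centre below 0.025 m), for 0.2 s.
At the end, for the whole second after the job is handed in: Held by its handle with its underside 60 to 160 mm above the counter, centre within 40 mm of the mat's centre, handle within 11 degrees of the mat's long side (either way round), tilted under 6 degrees and still; chocolate within 20 mm of the dish's centre; bystanders within 20 mm of their places (height (world z) of dish between 0.06 and 0.16 m and horizontal distance between dish_centre and place_mat below 0.04 m and angle between the x axis of dish and the y axis of place_mat, either way round below 0.2 rad and angle between dish's own z axis and vertical below 0.1 rad and horizontal distance between chocolate_center and dish_centre below 0.02 m and contact force between the fingers and dish above 0.5 N and linear speed of dish below 0.03 m/s and angular speed of dish below 0.2 rad/s and z of chocolate_center in the frame of dish below 0.04 m and distance of each of espresso_cup, sugar_pot, peanut_bowl, flatbread, tea_box, honey_jar from where it was at the start of the episode below 0.02 m); the arm keeps its last pose, push and grip.
It fails at once if the handle is squeezed with more than 20 N a finger (40 N, both fingers together) (contact force between the fingers and dish above 40 N).
It fails at once if the chocolate rolls off the white roundel (more than 25 mm from the dish's centre) (horizontal distance between chocolate_center and dish_centre above 0.025 m).
It fails at once if the dish is tipped by more than 9 degrees (angle between dish's own z axis and vertical above 0.16 rad).
It fails at once if the robot touches the chocolate (contact force between any of the fingers, the arm and chocolate above 0.1 N).
It fails at once if a bystander is moved by more than 20 mm (distance of any of espresso_cup, sugar_pot, peanut_bowl, flatbread, tea_box, honey_jar from where it was at the start of the episode above 0.02 m).
It also fails if it takes over 58 s, if anything falls off the work surface, if the arm or the gripper's body presses on something with over 40 N, if the wrist force passes 120 N, or if a joint passes its speed limit or range.

## Working session

There is one attempt and no reset: what is moved stays moved. The work goes in short steps, Python scripts to look and compute and a tool call to move; the robot and the scene stay as the last step left them, time stands still between calls to the robot, and variables do not carry over. Pictures are saved under pics/ and viewed, at most 10 in all, crops included, and the job is handed in when it is done.

Besides the shell and the picture viewer there is one more tool, called after ">>>" by a JSON object that holds its "api" and its "payload". arm_command: Moves the arm, as the interface text tells. Its arguments: {"type":"object","properties":{"targets":{"type":"array","items":{"type":"object","properties":{"grip":{"type":"number"},"x":{"type":"number"},"y":{"type":"number"},"z":{"type":"number"},"rx":{"type":"number"},"ry":{"type":"number"},"rz":{"type":"number"}}}},"force":{"type":"number"}},"required":["targets"]}

```bash
mkdir -p pics; ls
python3 - <<'E'
from rig import manip
import cv2,numpy as np
for n in("scene","side"):
    p,d=manip.read_camera(n); np.savez(f'{n}.npz',p=p,d=d)
    cv2.imwrite(f'pics/{n}.png',p[:,:,::-1]); c=manip.get_calibration(n);print(n,c, -np.array(c['R']).T@c['t'])
o=manip.get_obs();print(o,manip.grip_point_offset)
E
```

```text
pics
scene {'fov_y': 47.62891327065082, 'cx': 310.64845879281074, 'cy': 192.49364121833415, 'R': array([[ 0.44609315,  0.89486575,  0.01470339],
       [ 0.62503405, -0.29973864, -0.72075598],
       [-0.64057267,  0.33071442, -0.69303292]]), 't': array([-0.26571727, -0.30451003,  2.1784376 ])} [ 1.70431138 -0.57393288  1.29415848]
side {'fov_y': 50.35050123668541, 'cx': 318.6243671604607, 'cy': 199.56352123305035, 'R': array([[ 0.99019862, -0.13880045,  0.01552808],
       [-0.07948802, -0.6514734 , -0.7544959 ],
       [ 0.1148405 ,  0.7458665 , -0.65612104]]), 't': array([-0.58424023,  0.12182197,  1.6906865 ])} [ 0.39403797 -1.26275546  1.2102813 ]
{'time': 0.1, 'joint_positions': array([-1.25048213e+00,  4.94167952e-01,  1.34603042e+00, -3.05038394e-05,
        1.30250805e+00, -9.54890948e-02]), 'dq': array([-0.00031754, -0.00141063, -0.00147251,  0.00025118,  0.00030482,
        0.00095035]), 'tau': array([ 1.19527576e-04, -8.83592820e+01, -3.84561896e+01, -1.90023788e-04,
        5.22370159e-03,  7.51522271e-05]), 'ee_pos': array([ 0.25235579, -0.57145152,  0.23074384]), 'tool_rot': array([-3.14048115e+00, -7.69216239e-05,  4.15811349e-01]), 'contact_force': array([-0.03892966, -0.2458516 , -1.02578878]), 'ft_torque': array([-0.03634719,  0.00402034,  0.02614479]), 'finger_force': 0.0, 'opening': 0.08561636736872506} 0.0187
```

View pics/scene.png

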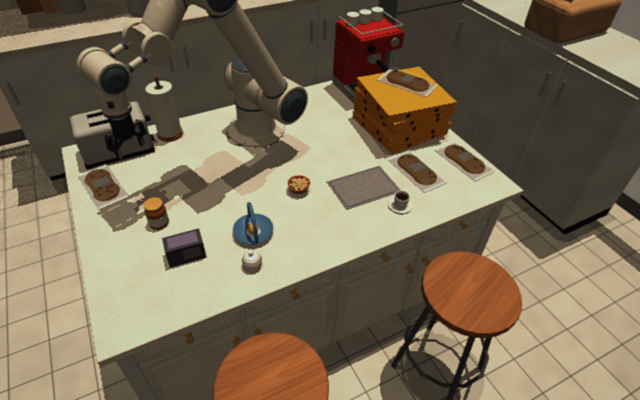

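View pics/side.png

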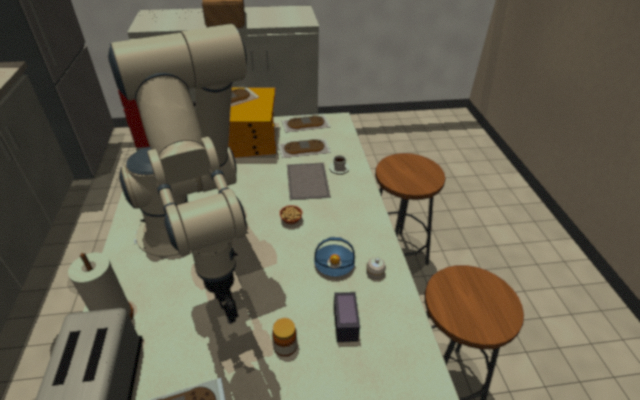

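The scene view shows the dish at (253,228), handle foreshortened, the mat at (363,187), the bowl at (299,185) and the pot at (252,260). The side view shows the dish at (334,257), handle arched roughly left-right, and the mat at (308,180).

```bash
cat > h.py <<'E'
import numpy as np,cv2
from rig import manip
def K(c):
    f=200/np.tan(np.radians(c['fov_y'])/2); return f,c['cx'],c['cy']
def ray(c,uv,z):
    f,cx,cy=K(c);R=np.array(c['R']);o=-R.T@c['t']
    uv=np.atleast_2d(uv).astype(float)
    d=np.c_[(uv[:,0]-cx)/f,(uv[:,1]-cy)/f,np.ones(len(uv))]@R
    return o+d*((z-o[2])/d[:,2])[:,None]
def pts(c,d,m):
    v,u=np.nonzero(m&(d>0));f,cx,cy=K(c);z=d[v,u]
    return (np.c_[(u-cx)/f*z,(v-cy)/f*z,z]-c['t'])@np.array(c['R'])
def big(m):
    n,l,s,_=cv2.connectedComponentsWithStats(m.astype(np.uint8));return l==1+np.argmax(s[1:,4])
E
python3 - <<'E'
from h import *
for n,mp,dp in(("scene",(363,187),(253,228)),("side",(308,180),(334,257))):
    q=np.load(n+'.npz');p,d=q['p'],q['d'];c=manip.get_calibration(n)
    hsv=cv2.cvtColor(p,cv2.COLOR_RGB2HSV)
    print(n,'matpix',p[mp[1],mp[0]],hsv[mp[1],mp[0]],'counter',p[mp[1]+25,mp[0]-30])
    def win(m,ctr,r):
        w=np.zeros_like(m);w[ctr[1]-r:ctr[1]+r,ctr[0]-r:ctr[0]+r]=1;return m&w
    m=big(win((hsv[:,:,2]<150)&(hsv[:,:,1]<70),mp,45))
    P=ray(c,np.argwhere(m)[:,::-1],0.003)[:,:2].astype(np.float32)
    print('mat',m.sum(),cv2.minAreaRect(P))
    b=big(win((hsv[:,:,0]>95)&(hsv[:,:,0]<125)&(hsv[:,:,1]>100),dp,45))
    X=pts(c,d,b);print('dish',b.sum(),X.min(0),X.max(0))
    r=X[X[:,2]<.035];print('low',len(r),cv2.minEnclosingCircle(r[:,:2].astype(np.float32)))
    t=X[X[:,2]>.115];print('top',len(t),t.mean(0),t.min(0),t.max(0))
    h=X[X[:,2]>.05];print('handle',len(h),cv2.fitLine(h[:,:2].astype(np.float32),cv2.DIST_HUBER,0,.01,.01).ravel())
    z=win(np.ones_like(b),mp,5);print('matdepth z',pts(c,d,z).mean(0))
E
```

```text
scene matpix [127 111  97] [ 14  60 127] counter [207 203 165]
mat 1895 ((0.6066061854362488, 0.26321887969970703), (0.27626729011535645, 0.2485903799533844), 88.49516296386719)
dish 618 [ 0.53672507 -0.31954416  0.00275906] [ 0.68669392 -0.17804804  0.14731569]
low 517 ((0.611709475517273, -0.25077056884765625), 0.07582428306341171)
top 59 [ 0.63087137 -0.25461585  0.13225058] [ 0.58776722 -0.26353322  0.11604697] [ 0.66183437 -0.2457223   0.14731569]
handle 85 [ 0.9911749  -0.13256101  0.64930505 -0.25717312]
matdepth z [0.57348969 0.25284828 0.00450669]
side matpix [104  96  88] [ 15  39 104] counter [162 170 141]
mat 1481 ((0.572701632976532, 0.2500114440917969), (0.2722546458244324, 0.1832607388496399), 88.24354553222656)
dish 651 [ 0.54394717 -0.33043274  0.00508048] [ 0.68330836 -0.1817911   0.03293541]
low 650 ((0.6119105219841003, -0.2547975182533264), 0.07649481296539307)<stdin>:14: RuntimeWarning: Mean of empty slice.
  ret = um.true_divide(
Traceback (most recent call last):
ValueError: zero-size array to reduction operation minimum which has no identity
```

>>> {"api": "arm_command", "payload": {"targets": [{"grip": 1, "x": 7, "y": -2.2, "z": -1, "rz": 0.25}, {"grip": 1, "x": 15.33, "y": -4.85, "z": -1, "rz": 0.546}, {"grip": 1, "x": 15.33, "y": -4.85, "z": -1, "rz": 0.546}, {"grip": 1, "x": 15.33, "y": -4.85, "z": -1, "rz": 0.546}, {"grip": 1, "x": 15.33, "y": -4.85, "z": -1, "rz": 0.546}, {"grip": 1, "x": 15.33, "y": -4.85, "z": -1, "rz": 0.546}, {"grip": 1, "x": 15.33, "y": -4.85, "z": -1, "rz": 0.546}, {"grip": 1, "x": 15.33, "y": -4.85, "z": -1, "rz": 0.546}, {"grip": 1, "x": 15.33, "y": -4.85, "z": -1, "rz": 0.546}, {"grip": 1, "x": 15.33, "y": -4.85, "z": -1, "rz": 0.546}, {"grip": 1, "x": 15.33, "y": -4.85, "z": -1, "rz": 0.546}, {"grip": 1, "x": 15.33, "y": -4.85, "z": -1, "rz": 0.546}], "force": 20}}

```text
validation failed for argument at $.ta...
```

Run:
```python
from h import *
c=manip.get_calibration('wrist');p,d=manip.read_camera('wrist');np.savez('w1.npz',p=p,d=d,**c)
cv2.imwrite('pics/w1.png',p[:,:,::-1]);o=manip.get_obs();print(o['time'],o['ee_pos'],o['tool_rot'],o['joint_positions'])
print('cam pos',-np.array(c['R']).T@c['t'],c['R'][2])
```

```text
0.15 [ 0.25235402 -0.5714898   0.23083454] [-3.14065813e+00 -9.57560117e-05  4.15765439e-01] [-1.25052342e+00  4.94050421e-01  1.34597846e+00  6.44632860e-06
  1.30250317e+00 -9.54942898e-02]
cam pos [ 0.31368322 -0.54482644  0.37363439] [-0.24638498 -0.10712257 -0.96323372]
```

View pics/w1.png

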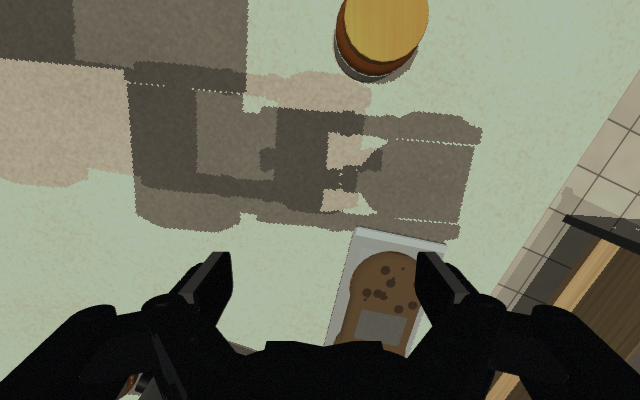

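The move was refused, so this picture is from the start pose. It shows the honey jar at (380,30), a flatbread at (385,300) and the fingers at (215,275) and (430,275). I'll send the move again with every field given.

>>> {"api": "arm_command", "payload": {"targets": [{"grip": 1.0, "x": 1.5, "y": -0.5, "z": -1.0, "rx": 0.0, "ry": 0.0, "rz": 0.05}, {"grip": 1.0, "x": 15.33, "y": -4.85, "z": -1.0, "rx": 0.0, "ry": 0.0, "rz": 0.546}], "force": 20}}

```text
time: 0.35
ee_pos: [0.3188, -0.514, 0.2606]
tool_rot: [3.138, -0.001, 0.223]
contact_force: [1.0, -1.1, -0.2]
opening: 0.0858
finger_force: 0.0
```

>>> {"api": "arm_command", "payload": {"targets": [{"grip": 1.0, "x": 11.4, "y": -6.3, "z": 0.0, "rx": 0.0, "ry": 0.0, "rz": 0.346}, {"grip": 1.0, "x": 11.4, "y": -6.3, "z": 0.0, "rx": 0.0, "ry": 0.0, "rz": 0.346}, {"grip": 1.0, "x": 11.4, "y": -6.3, "z": 0.0, "rx": 0.0, "ry": 0.0, "rz": 0.346}, {"grip": 1.0, "x": 11.4, "y": -6.3, "z": 0.0, "rx": 0.0, "ry": 0.0, "rz": 0.346}, {"grip": 1.0, "x": 11.4, "y": -6.3, "z": 0.0, "rx": 0.0, "ry": 0.0, "rz": 0.346}, {"grip": 1.0, "x": 11.4, "y": -6.3, "z": 0.0, "rx": 0.0, "ry": 0.0, "rz": 0.346}, {"grip": 1.0, "x": 11.4, "y": -6.3, "z": 0.0, "rx": 0.0, "ry": 0.0, "rz": 0.346}, {"grip": 1.0, "x": 11.4, "y": -6.3, "z": 0.0, "rx": 0.0, "ry": 0.0, "rz": 0.346}, {"grip": 1.0, "x": 11.4, "y": -6.3, "z": 0.0, "rx": 0.0, "ry": 0.0, "rz": 0.346}, {"grip": 1.0, "x": 11.4, "y": -6.3, "z": 0.0, "rx": 0.0, "ry": 0.0, "rz": 0.346}, {"grip": 1.0, "x": 11.4, "y": -6.3, "z": 0.0, "rx": 0.0, "ry": 0.0, "rz": 0.346}, {"grip": 1.0, "x": 11.4, "y": -6.3, "z": 0.0, "rx": 0.0, "ry": 0.0, "rz": 0.346}]}}

```text
time: 1.55
ee_pos: [0.6081, -0.2527, 0.2584]
tool_rot: [3.142, 0.0, -0.12]
contact_force: [-0.3, 0.9, -0.2]
opening: 0.0853
finger_force: 0.0
```

Run:
```python
from h import *
c=manip.get_calibration('wrist');p,d=manip.read_camera('wrist');np.savez('w2.npz',p=p,d=d,**c)
cv2.imwrite('pics/w2.png',p[:,:,::-1]);o=manip.get_obs();print(o['time'],o['ee_pos'],o['tool_rot'],o['joint_positions'])
hsv=cv2.cvtColor(p,cv2.COLOR_RGB2HSV)
b=(hsv[:,:,0]>95)&(hsv[:,:,0]<125)&(hsv[:,:,1]>100)&(hsv[:,:,2]>40)
X=pts(c,d,b);print(b.sum(),X.min(0),X.max(0))
t=X[(X[:,2]>.125)&(X[:,2]<.16)];print('top',len(t),t.mean(0));
if len(t)>20:
  print(cv2.minAreaRect(t[:,:2].astype(np.float32)),cv2.fitLine(t[:,:2].astype(np.float32),cv2.DIST_HUBER,0,.01,.01).ravel(),np.percentile(t[:,2],[5,50,95]))
```

```text
1.6 [ 0.60814328 -0.25269468  0.25844292] [ 3.14155548e+00  1.14548461e-04 -1.19732538e-01] [-4.84398984e-01  5.20301903e-01  1.21895670e+00 -7.66627412e-05
  1.40242781e+00  1.20614273e+00]
10360 [ 0.53326781 -0.32610245  0.00756653] [ 0.68347164 -0.1764578   0.14224308]
top 1030 [ 0.6156609  -0.25284772  0.13679139]
((0.6087173223495483, -0.2518254816532135), (0.013995204120874405, 0.08362036198377609), 79.49435424804688) [ 0.9831139  -0.18299475  0.6156609  -0.25284773] [0.12657138 0.13944389 0.14118481]
```

View pics/w2.png

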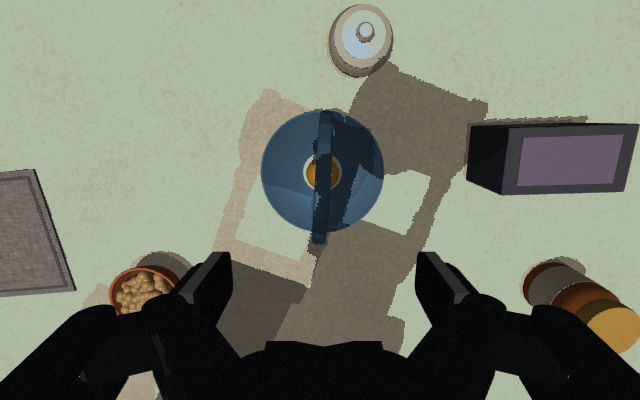

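The dish fills (262–384, 110–232). The handle runs from (325,112) to (319,243), and the ball is central at (322,172). Next I'll align, come closer and re-measure.

>>> {"api": "arm_command", "payload": {"targets": [{"grip": 1.0, "x": 0.03, "y": -0.04, "z": 1.0, "rx": 0.0, "ry": 0.0, "rz": 0.064}, {"grip": 1.0, "x": 0.03, "y": -0.04, "z": 2.0, "rx": 0.0, "ry": 0.0, "rz": 0.064}, {"grip": 1.0, "x": 0.03, "y": -0.04, "z": 2.3, "rx": 0.0, "ry": 0.0, "rz": 0.064}, {"grip": 1.0, "x": 0.03, "y": -0.04, "z": 2.3, "rx": 0.0, "ry": 0.0, "rz": 0.064}, {"grip": 1.0, "x": 0.03, "y": -0.04, "z": 2.3, "rx": 0.0, "ry": 0.0, "rz": 0.064}, {"grip": 1.0, "x": 0.03, "y": -0.04, "z": 2.3, "rx": 0.0, "ry": 0.0, "rz": 0.064}]}}

```text
time: 2.2
ee_pos: [0.6106, -0.2512, 0.191]
tool_rot: [3.141, -0.002, -0.182]
contact_force: [0.6, 0.3, -0.9]
opening: 0.0853
finger_force: 0.0
```

Run:
```python
from h import *
c=manip.get_calibration('wrist');p,d=manip.read_camera('wrist');np.savez('w3.npz',p=p,d=d,**c)
cv2.imwrite('pics/w3.png',p[:,:,::-1]);o=manip.get_obs();print(o['time'],o['ee_pos'],o['tool_rot'])
hsv=cv2.cvtColor(p,cv2.COLOR_RGB2HSV)
b=(hsv[:,:,0]>95)&(hsv[:,:,0]<125)&(hsv[:,:,1]>100)&(hsv[:,:,2]>30)
X=pts(c,d,b)
for lo in(.06,.125,.136):
  t=X[(X[:,2]>lo)&(X[:,2]<.16)];print(lo,len(t),cv2.minAreaRect(t[:,:2].astype(np.float32)),cv2.fitLine(t[:,:2].astype(np.float32),cv2.DIST_HUBER,0,.01,.01).ravel(),np.percentile(t[:,2],95))
r=X[X[:,2]<.06];print(cv2.minEnclosingCircle(r[:,:2].astype(np.float32)))
yaw=o['tool_rot'][2];u=np.array([np.cos(yaw),np.sin(yaw)]);v=np.array([u[1],-u[0]])
t=X[(X[:,2]>.136)];e=t[:,:2]-o['ee_pos'][:2];print('tool x range',np.percentile(e@u,[1,99]),'tool y',np.percentile(e@v,[1,50,99]))
```

```text
2.25 [ 0.61051263 -0.25107334  0.19083949] [ 3.14091521e+00 -2.12275937e-03 -1.82263841e-01]
0.06 3008 ((0.6159878373146057, -0.25321510434150696), (0.013956188224256039, 0.12956760823726654), 79.59005737304688) [ 0.98306155 -0.18327565  0.6260167  -0.25488496] 0.14089989676098538
0.125 2015 ((0.608893871307373, -0.2519565522670746), (0.01375294104218483, 0.08241279423236847), 79.27066040039062) [ 0.9837478  -0.17955601  0.61365944 -0.25259987] 0.141047380127532
0.136 1257 ((0.609362781047821, -0.2521592378616333), (0.013518587686121464, 0.05155009403824806), 79.14427947998047) [ 0.983203   -0.18251525  0.60997635 -0.25202325] 0.1411540671705822
((0.6085448265075684, -0.2513066828250885), 0.0755593329668045)
tool x range [-0.02507165  0.02143555] tool y [-0.00550726  0.00127773  0.00792336]
```

View pics/w3.png

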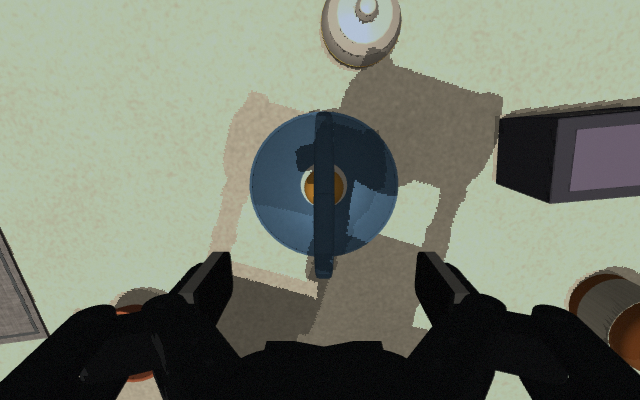

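The handle stands at column ~324, between fingers whose inner edges are at columns 231 and 416 (middle ~323.5). I'll compare that with the calibration's 1.2 mm offset.

Run:
```python
from h import *
q=np.load('w3.npz');p=q['p'];f,cx,cy=K(q);print(f,cx,cy,q['R'])
g=p.sum(2)
for r in(256,262,268,275,285):
  row=g[r]<75;a=[x for x in range(100,324) if row[x]];b=[x for x in range(324,520) if row[x]]
  L=next((x for x in range(300,150,-1) if row[x-6:x].all()),0);Rr=next((x for x in range(345,500) if row[x+1:x+7].all()),0);print(r,L,Rr,(L+Rr)/2)
hsv=cv2.cvtColor(p,cv2.COLOR_RGB2HSV)
for r in(140,180,190,210,230,245): print(r,q['d'][r,318:334].round(3))
```

```text
307.3532945300398 323.4236641874075 203.4486286485325 [[-1.81020715e-01 -9.83479139e-01  5.33445546e-04]
 [-9.47807828e-01  1.74599704e-01  2.66786927e-01]
 [-2.62472516e-01  4.77883563e-02 -9.63755390e-01]]
256 230 416 323.0
262 231 416 323.5
268 231 415 323.0
275 232 415 323.5
285 233 414 323.5
140 [0.22  0.22  0.22  0.221 0.22  0.22  0.22  0.218 0.22  0.22  0.22  0.22
 0.219 0.221 0.221 0.224]
180 [0.204 0.204 0.205 0.205 0.206 0.205 0.205 0.205 0.205 0.205 0.206 0.205
 0.205 0.205 0.205 0.206]
190 [0.202 0.203 0.204 0.203 0.202 0.203 0.203 0.204 0.203 0.203 0.203 0.202
 0.204 0.203 0.203 0.204]
210 [0.203 0.201 0.201 0.202 0.202 0.202 0.203 0.202 0.203 0.201 0.203 0.203
 0.203 0.203 0.202 0.203]
230 [0.205 0.205 0.205 0.206 0.205 0.206 0.205 0.206 0.206 0.205 0.206 0.205
 0.206 0.206 0.207 0.208]
245 [0.209 0.209 0.207 0.208 0.208 0.209 0.208 0.209 0.209 0.208 0.207 0.209
 0.209 0.208 0.209 0.21 ]
```

>>> {"api": "arm_command", "payload": {"targets": [{"grip": 1.0, "x": -0.05, "y": 0.02, "z": 0.6, "rx": 0.0, "ry": 0.0, "rz": 0.0}, {"grip": 1.0, "x": -0.05, "y": 0.02, "z": 1.2, "rx": 0.0, "ry": 0.0, "rz": 0.0}, {"grip": 0.8, "x": -0.05, "y": 0.02, "z": 1.8, "rx": 0.0, "ry": 0.0, "rz": 0.0}, {"grip": 0.6, "x": -0.05, "y": 0.02, "z": 2.3, "rx": 0.0, "ry": 0.0, "rz": 0.0}, {"grip": 0.4, "x": -0.05, "y": 0.02, "z": 2.48, "rx": 0.0, "ry": 0.0, "rz": 0.0}, {"grip": 0.35, "x": -0.05, "y": 0.02, "z": 2.48, "rx": 0.0, "ry": 0.0, "rz": 0.0}, {"grip": 0.35, "x": -0.05, "y": 0.02, "z": 2.48, "rx": 0.0, "ry": 0.0, "rz": 0.0}, {"grip": 0.35, "x": -0.05, "y": 0.02, "z": 2.48, "rx": 0.0, "ry": 0.0, "rz": 0.0}], "force": 20}}

```text
time: 3.05
ee_pos: [0.6088, -0.2512, 0.1159]
tool_rot: [3.141, -0.001, -0.182]
contact_force: [-0.6, 0.4, 0.2]
opening: 0.0301
finger_force: 0.0
```

Run:
```python
from h import *
c=manip.get_calibration('wrist');p,d=manip.read_camera('wrist')
cv2.imwrite('pics/w4.png',p[:,:,::-1]);o=manip.get_obs();print(o['time'],o['ee_pos'],o['tool_rot'],o['opening'],o['contact_force'])
```

```text
3.1 [ 0.60877242 -0.25114955  0.11579653] [ 3.14120914e+00 -1.26640543e-03 -1.82151846e-01] 0.029763995732018232 [ 0.96470002  1.02968673 -0.96213078]
```

View pics/w4.png

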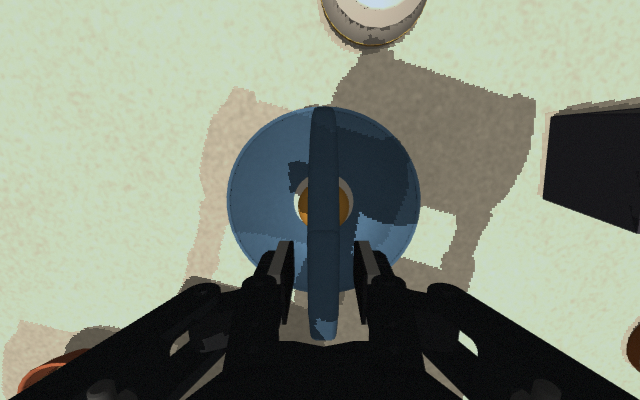

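The fingertips' inner edges are at columns 294 and 355, and the handle spans 308–340, so it is centred. Now a gentle close.

>>> {"api": "arm_command", "payload": {"targets": [{"grip": 0.25, "x": 0.0, "y": 0.0, "z": 0.0, "rx": 0.0, "ry": 0.0, "rz": 0.0}, {"grip": 0.22, "x": 0.0, "y": 0.0, "z": 0.0, "rx": 0.0, "ry": 0.0, "rz": 0.0}, {"grip": 0.2, "x": 0.0, "y": 0.0, "z": 0.0, "rx": 0.0, "ry": 0.0, "rz": 0.0}, {"grip": 0.18, "x": 0.0, "y": 0.0, "z": 0.0, "rx": 0.0, "ry": 0.0, "rz": 0.0}, {"grip": 0.17, "x": 0.0, "y": 0.0, "z": 0.0, "rx": 0.0, "ry": 0.0, "rz": 0.0}, {"grip": 0.16, "x": 0.0, "y": 0.0, "z": 0.0, "rx": 0.0, "ry": 0.0, "rz": 0.0}, {"grip": 0.15, "x": 0.0, "y": 0.0, "z": 0.0, "rx": 0.0, "ry": 0.0, "rz": 0.0}, {"grip": 0.15, "x": 0.0, "y": 0.0, "z": 0.0, "rx": 0.0, "ry": 0.0, "rz": 0.0}], "force": 12}}

```text
time: 3.9
ee_pos: [0.6084, -0.2509, 0.115]
tool_rot: [-3.141, -0.0, -0.182]
contact_force: [0.3, 0.7, 1.8]
opening: 0.0137
finger_force: 19.6
```

>>> {"api": "arm_command", "payload": {"targets": [{"grip": 0.16, "x": 0.0, "y": 0.0, "z": 0.0, "rx": 0.0, "ry": 0.0, "rz": 0.0}, {"grip": 0.16, "x": 0.0, "y": 0.0, "z": 0.0, "rx": 0.0, "ry": 0.0, "rz": 0.0}], "force": 10}}

```text
time: 4.1
ee_pos: [0.6084, -0.2509, 0.115]
tool_rot: [-3.142, -0.0, -0.182]
contact_force: [0.3, 1.3, 1.0]
opening: 0.0136
finger_force: 14.2
```

Run:
```python
from h import *
o=manip.get_obs();print(o['time'],o['ee_pos'],o['opening'],o['contact_force'],o['finger_force'])
```

```text
4.1 [ 0.60838114 -0.25093079  0.11498814] 0.013552228982610449 [0.26765528 1.3015528  0.97160765] 14.207709431648254
```

>>> {"api": "arm_command", "payload": {"targets": [{"grip": 0.16, "x": 0.0, "y": 0.0, "z": -0.03, "rx": 0.0, "ry": 0.0, "rz": 0.0}, {"grip": 0.16, "x": 0.0, "y": 0.0, "z": -0.07, "rx": 0.0, "ry": 0.0, "rz": 0.0}, {"grip": 0.16, "x": 0.0, "y": 0.0, "z": -0.12, "rx": 0.0, "ry": 0.0, "rz": 0.0}, {"grip": 0.16, "x": 0.0, "y": 0.0, "z": -0.18, "rx": 0.0, "ry": 0.0, "rz": 0.0}, {"grip": 0.16, "x": 0.0, "y": 0.0, "z": -0.24, "rx": 0.0, "ry": 0.0, "rz": 0.0}, {"grip": 0.16, "x": 0.0, "y": 0.0, "z": -0.3, "rx": 0.0, "ry": 0.0, "rz": 0.0}, {"grip": 0.16, "x": 0.0, "y": 0.0, "z": -0.35, "rx": 0.0, "ry": 0.0, "rz": 0.0}, {"grip": 0.16, "x": 0.0, "y": 0.0, "z": -0.38, "rx": 0.0, "ry": 0.0, "rz": 0.0}, {"grip": 0.16, "x": 0.0, "y": 0.0, "z": -0.4, "rx": 0.0, "ry": 0.0, "rz": 0.0}, {"grip": 0.16, "x": 0.0, "y": 0.0, "z": -0.4, "rx": 0.0, "ry": 0.0, "rz": 0.0}]}}

```text
time: 5.1
ee_pos: [0.6083, -0.251, 0.127]
tool_rot: [3.142, -0.0, -0.182]
contact_force: [0.0, -0.2, -2.8]
opening: 0.0137
finger_force: 13.7
```

```bash
cat > chk.py <<'E'
from h import *
import sys
p,d=manip.read_camera('side');c=manip.get_calibration('side')
hsv=cv2.cvtColor(p,cv2.COLOR_RGB2HSV)
w,dw=manip.read_camera('wrist');cv2.imwrite('pics/%s.png'%sys.argv[1],np.hstack([w[:,120:520,::-1],cv2.resize(p[120:320,220:420,::-1],(400,400))]))
o=manip.get_obs();print(o['time'],o['ee_pos'],o['tool_rot'],o['opening'],o['contact_force'],o['finger_force'])
E
python3 chk.py l1
```

```text
5.2 [ 0.60832509 -0.25095425  0.12692407] [-3.14158550e+00  2.34726467e-05 -1.82206900e-01] 0.013702574411499234 [ 0.31828727 -0.12860778 -3.32995376] 13.655920922756195
```

View pics/l1.png

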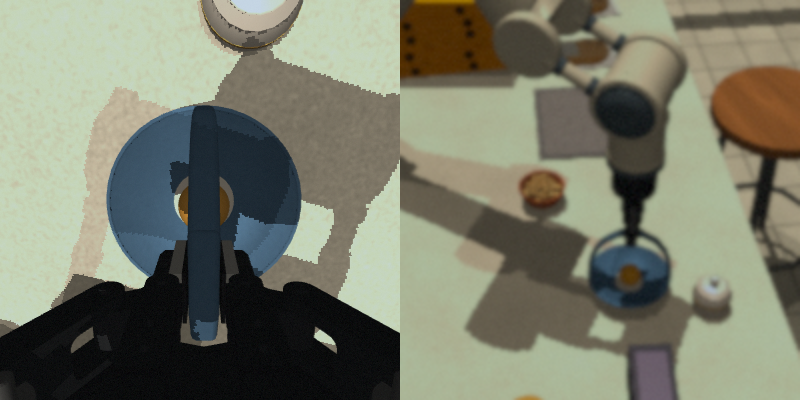

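Both views show the dish clear of the counter and level, with the ball on the roundel at (204,205) of the left half. I'll lift on.

>>> {"api": "arm_command", "payload": {"targets": [{"grip": 0.16, "x": 0.0, "y": 0.0, "z": -0.05, "rx": 0.0, "ry": 0.0, "rz": 0.0}, {"grip": 0.16, "x": 0.0, "y": 0.0, "z": -0.15, "rx": 0.0, "ry": 0.0, "rz": 0.0}, {"grip": 0.16, "x": 0.0, "y": 0.0, "z": -0.3, "rx": 0.0, "ry": 0.0, "rz": 0.0}, {"grip": 0.16, "x": 0.0, "y": 0.0, "z": -0.5, "rx": 0.0, "ry": 0.0, "rz": 0.0}, {"grip": 0.16, "x": 0.0, "y": 0.0, "z": -0.75, "rx": 0.0, "ry": 0.0, "rz": 0.0}, {"grip": 0.16, "x": 0.0, "y": 0.0, "z": -1.05, "rx": 0.0, "ry": 0.0, "rz": 0.0}, {"grip": 0.16, "x": 0.0, "y": 0.0, "z": -1.4, "rx": 0.0, "ry": 0.0, "rz": 0.0}, {"grip": 0.16, "x": 0.0, "y": 0.0, "z": -1.75, "rx": 0.0, "ry": 0.0, "rz": 0.0}, {"grip": 0.16, "x": 0.0, "y": 0.0, "z": -2.1, "rx": 0.0, "ry": 0.0, "rz": 0.0}, {"grip": 0.16, "x": 0.0, "y": 0.0, "z": -2.4, "rx": 0.0, "ry": 0.0, "rz": 0.0}, {"grip": 0.16, "x": 0.0, "y": 0.0, "z": -2.65, "rx": 0.0, "ry": 0.0, "rz": 0.0}, {"grip": 0.16, "x": 0.0, "y": 0.0, "z": -2.8, "rx": 0.0, "ry": 0.0, "rz": 0.0}]}}

```text
time: 6.4
ee_pos: [0.6085, -0.251, 0.2118]
tool_rot: [3.141, -0.001, -0.182]
contact_force: [0.0, -0.9, -2.6]
opening: 0.0137
finger_force: 13.7
```

Run:
```python
from h import *
o=manip.get_obs();print(o['time'],o['ee_pos'],o['tool_rot'],o['finger_force'])
for n,mp in(("scene",(363,187)),("side",(308,180))):
    p=np.load(n+'.npz')['p'];c=manip.get_calibration(n);hsv=cv2.cvtColor(p,cv2.COLOR_RGB2HSV)
    m=np.zeros((400,640),np.uint8);s=45;m[mp[1]-s:mp[1]+s,mp[0]-s:mp[0]+s]=((hsv[:,:,2]<150)&(hsv[:,:,1]<90))[mp[1]-s:mp[1]+s,mp[0]-s:mp[0]+s]
    m=cv2.morphologyEx(m,cv2.MORPH_OPEN,np.ones((9,9)));m=big(m)
    P=ray(c,np.argwhere(m)[:,::-1],0.003)[:,:2].astype(np.float32);print(n,cv2.minAreaRect(P),P.mean(0))
yaw=o['tool_rot'][2];D=np.array([.5727,.25])-o['ee_pos'][:2];print('units x,y',[D@[np.cos(yaw),np.sin(yaw)]/.03,D@[np.sin(yaw),-np.cos(yaw)]/.03])
```

```text
6.4 [ 0.60851835 -0.25101881  0.21182392] [ 3.14142321e+00 -6.87666349e-04 -1.82210481e-01] 13.65528792142868
scene ((0.5725009441375732, 0.25652289390563965), (0.26114919781684875, 0.18085993826389313), 88.41211700439453) [0.5752232 0.2535128]
side ((0.5731416940689087, 0.25224408507347107), (0.2682834565639496, 0.18323445320129395), 87.93817901611328) [0.5727271  0.24533696]
units x,y [np.float64(-4.200398603527768), np.float64(-16.20780976319918)]
```

>>> {"api": "arm_command", "payload": {"targets": [{"grip": 0.16, "x": -0.013, "y": -0.05, "z": 0.0, "rx": 0.0, "ry": 0.0, "rz": 0.0}, {"grip": 0.16, "x": -0.039, "y": -0.15, "z": 0.0, "rx": 0.0, "ry": 0.0, "rz": 0.0}, {"grip": 0.16, "x": -0.077, "y": -0.3, "z": 0.0, "rx": 0.0, "ry": 0.0, "rz": 0.0}, {"grip": 0.16, "x": -0.129, "y": -0.5, "z": 0.0, "rx": 0.0, "ry": 0.0, "rz": 0.0}, {"grip": 0.16, "x": -0.194, "y": -0.75, "z": 0.0, "rx": 0.0, "ry": 0.0, "rz": 0.0}, {"grip": 0.16, "x": -0.271, "y": -1.05, "z": 0.0, "rx": 0.0, "ry": 0.0, "rz": 0.0}, {"grip": 0.16, "x": -0.361, "y": -1.4, "z": 0.0, "rx": 0.0, "ry": 0.0, "rz": 0.0}, {"grip": 0.16, "x": -0.464, "y": -1.8, "z": 0.0, "rx": 0.0, "ry": 0.0, "rz": 0.0}, {"grip": 0.16, "x": -0.581, "y": -2.25, "z": 0.0, "rx": 0.0, "ry": 0.0, "rz": 0.0}, {"grip": 0.16, "x": -0.71, "y": -2.75, "z": 0.0, "rx": 0.0, "ry": 0.0, "rz": 0.0}, {"grip": 0.16, "x": -0.839, "y": -3.25, "z": 0.0, "rx": 0.0, "ry": 0.0, "rz": 0.0}, {"grip": 0.16, "x": -0.968, "y": -3.75, "z": 0.0, "rx": 0.0, "ry": 0.0, "rz": 0.0}]}}

```text
time: 7.6
ee_pos: [0.6, -0.1335, 0.211]
tool_rot: [-3.142, 0.0, -0.182]
contact_force: [0.5, 0.4, -2.8]
opening: 0.0134
finger_force: 13.7
```

>>> {"api": "arm_command", "payload": {"targets": [{"grip": 0.16, "x": -0.129, "y": -0.5, "z": 0.0, "rx": 0.0, "ry": 0.0, "rz": 0.0}, {"grip": 0.16, "x": -0.258, "y": -1.0, "z": 0.0, "rx": 0.0, "ry": 0.0, "rz": 0.0}, {"grip": 0.16, "x": -0.387, "y": -1.5, "z": 0.0, "rx": 0.0, "ry": 0.0, "rz": 0.0}, {"grip": 0.16, "x": -0.516, "y": -2.0, "z": 0.0, "rx": 0.0, "ry": 0.0, "rz": 0.0}, {"grip": 0.16, "x": -0.645, "y": -2.5, "z": 0.0, "rx": 0.0, "ry": 0.0, "rz": 0.0}, {"grip": 0.16, "x": -0.774, "y": -3.0, "z": 0.0, "rx": 0.0, "ry": 0.0, "rz": 0.0}, {"grip": 0.16, "x": -0.903, "y": -3.5, "z": 0.0, "rx": 0.0, "ry": 0.0, "rz": 0.0}, {"grip": 0.16, "x": -1.032, "y": -4.0, "z": 0.0, "rx": 0.0, "ry": 0.0, "rz": 0.0}, {"grip": 0.16, "x": -1.161, "y": -4.5, "z": 0.0, "rx": 0.0, "ry": 0.0, "rz": 0.0}, {"grip": 0.16, "x": -1.29, "y": -5.0, "z": 0.0, "rx": 0.0, "ry": 0.0, "rz": 0.0}, {"grip": 0.16, "x": -1.419, "y": -5.5, "z": 0.0, "rx": 0.0, "ry": 0.0, "rz": 0.0}, {"grip": 0.16, "x": -1.548, "y": -6.0, "z": 0.0, "rx": 0.0, "ry": 0.0, "rz": 0.0}]}}

```text
time: 8.8
ee_pos: [0.587, 0.0516, 0.211]
tool_rot: [3.142, -0.0, -0.182]
contact_force: [0.0, -0.4, -3.7]
opening: 0.0139
finger_force: 13.7
```

>>> {"api": "arm_command", "payload": {"targets": [{"grip": 0.16, "x": -0.129, "y": -0.5, "z": 0.0, "rx": 0.0, "ry": 0.0, "rz": 0.0}, {"grip": 0.16, "x": -0.258, "y": -1.0, "z": 0.0, "rx": 0.0, "ry": 0.0, "rz": 0.0}, {"grip": 0.16, "x": -0.387, "y": -1.5, "z": 0.0, "rx": 0.0, "ry": 0.0, "rz": 0.0}, {"grip": 0.16, "x": -0.516, "y": -2.0, "z": 0.0, "rx": 0.0, "ry": 0.0, "rz": 0.0}, {"grip": 0.16, "x": -0.645, "y": -2.5, "z": 0.0, "rx": 0.0, "ry": 0.0, "rz": 0.0}, {"grip": 0.16, "x": -0.774, "y": -3.0, "z": 0.0, "rx": 0.0, "ry": 0.0, "rz": 0.0}, {"grip": 0.16, "x": -0.903, "y": -3.5, "z": 0.0, "rx": 0.0, "ry": 0.0, "rz": 0.0}, {"grip": 0.16, "x": -1.032, "y": -4.0, "z": 0.0, "rx": 0.0, "ry": 0.0, "rz": 0.0}, {"grip": 0.16, "x": -1.148, "y": -4.45, "z": 0.0, "rx": 0.0, "ry": 0.0, "rz": 0.0}, {"grip": 0.16, "x": -1.251, "y": -4.85, "z": 0.0, "rx": 0.0, "ry": 0.0, "rz": 0.0}, {"grip": 0.16, "x": -1.342, "y": -5.2, "z": 0.0, "rx": 0.0, "ry": 0.0, "rz": 0.0}, {"grip": 0.16, "x": -1.419, "y": -5.5, "z": 0.0, "rx": 0.0, "ry": 0.0, "rz": 0.0}]}}

```text
time: 10.0
ee_pos: [0.5751, 0.2213, 0.2109]
tool_rot: [3.142, 0.0, -0.182]
contact_force: [-0.2, -0.9, -2.7]
opening: 0.0134
finger_force: 13.7
```

>>> {"api": "arm_command", "payload": {"targets": [{"grip": 0.16, "x": -0.077, "y": -0.3, "z": 0.0, "rx": 0.0, "ry": 0.0, "rz": 0.0}, {"grip": 0.16, "x": -0.142, "y": -0.55, "z": 0.0, "rx": 0.0, "ry": 0.0, "rz": 0.0}, {"grip": 0.16, "x": -0.194, "y": -0.75, "z": 0.0, "rx": 0.0, "ry": 0.0, "rz": 0.0}, {"grip": 0.16, "x": -0.232, "y": -0.9, "z": 0.0, "rx": 0.0, "ry": 0.0, "rz": 0.0}, {"grip": 0.16, "x": -0.258, "y": -1.0, "z": 0.0, "rx": 0.0, "ry": 0.0, "rz": 0.0}, {"grip": 0.16, "x": -0.271, "y": -1.05, "z": 0.0, "rx": 0.0, "ry": 0.0, "rz": 0.0}, {"grip": 0.16, "x": -0.271, "y": -1.05, "z": 0.0, "rx": 0.0, "ry": 0.0, "rz": 0.0}, {"grip": 0.16, "x": -0.271, "y": -1.05, "z": 0.0, "rx": 0.0, "ry": 0.0, "rz": 0.0}]}}

```text
time: 10.8
ee_pos: [0.5729, 0.2526, 0.2109]
tool_rot: [3.141, 0.0, -0.182]
contact_force: [0.6, -0.9, -3.4]
opening: 0.0142
finger_force: 13.7
```

```bash
sed -i 's/p\[120:320,220:420/p[80:280,220:420/' chk.py; python3 chk.py l2
```

```text
10.9 [0.5728812  0.25258518 0.21096303] [ 3.14155464e+00  4.76011479e-05 -1.82456510e-01] 0.01363327749336462 [ 0.01864934  0.06823159 -2.91939517] 13.653600364923477
```

View pics/l2.png

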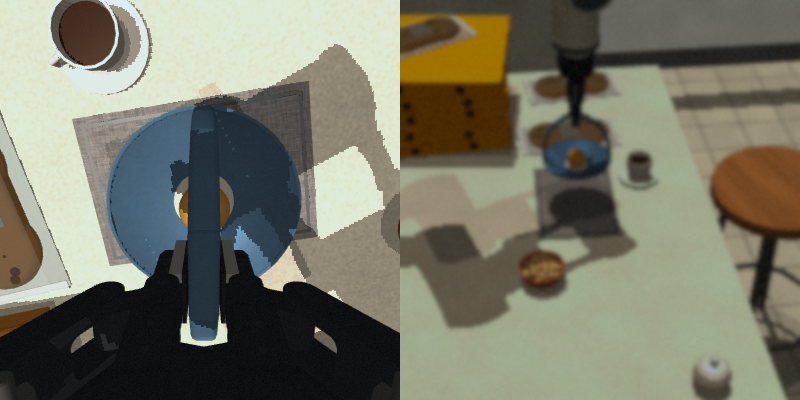

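The ball is still on the roundel at (205,205), and the dish hangs level over the mat. Now the quarter turn in place.

>>> {"api": "arm_command", "payload": {"targets": [{"grip": 0.16, "x": 0.0, "y": 0.0, "z": 0.0, "rx": 0.0, "ry": 0.0, "rz": -0.01}, {"grip": 0.16, "x": 0.0, "y": 0.0, "z": 0.0, "rx": 0.0, "ry": 0.0, "rz": -0.03}, {"grip": 0.16, "x": 0.0, "y": 0.0, "z": 0.0, "rx": 0.0, "ry": 0.0, "rz": -0.06}, {"grip": 0.16, "x": 0.0, "y": 0.0, "z": 0.0, "rx": 0.0, "ry": 0.0, "rz": -0.1}, {"grip": 0.16, "x": 0.0, "y": 0.0, "z": 0.0, "rx": 0.0, "ry": 0.0, "rz": -0.15}, {"grip": 0.16, "x": 0.0, "y": 0.0, "z": 0.0, "rx": 0.0, "ry": 0.0, "rz": -0.2}, {"grip": 0.16, "x": 0.0, "y": 0.0, "z": 0.0, "rx": 0.0, "ry": 0.0, "rz": -0.25}, {"grip": 0.16, "x": 0.0, "y": 0.0, "z": 0.0, "rx": 0.0, "ry": 0.0, "rz": -0.3}, {"grip": 0.16, "x": 0.0, "y": 0.0, "z": 0.0, "rx": 0.0, "ry": 0.0, "rz": -0.35}, {"grip": 0.16, "x": 0.0, "y": 0.0, "z": 0.0, "rx": 0.0, "ry": 0.0, "rz": -0.4}, {"grip": 0.16, "x": 0.0, "y": 0.0, "z": 0.0, "rx": 0.0, "ry": 0.0, "rz": -0.45}, {"grip": 0.16, "x": 0.0, "y": 0.0, "z": 0.0, "rx": 0.0, "ry": 0.0, "rz": -0.5}]}}

```text
time: 12.1
ee_pos: [0.5729, 0.2528, 0.211]
tool_rot: [-3.142, -0.0, 0.321]
contact_force: [-0.5, -0.1, -2.2]
opening: 0.0138
finger_force: 13.7
```

>>> {"api": "arm_command", "payload": {"targets": [{"grip": 0.16, "x": 0.0, "y": 0.0, "z": 0.0, "rx": 0.0, "ry": 0.0, "rz": -0.05}, {"grip": 0.16, "x": 0.0, "y": 0.0, "z": 0.0, "rx": 0.0, "ry": 0.0, "rz": -0.1}, {"grip": 0.16, "x": 0.0, "y": 0.0, "z": 0.0, "rx": 0.0, "ry": 0.0, "rz": -0.15}, {"grip": 0.16, "x": 0.0, "y": 0.0, "z": 0.0, "rx": 0.0, "ry": 0.0, "rz": -0.2}, {"grip": 0.16, "x": 0.0, "y": 0.0, "z": 0.0, "rx": 0.0, "ry": 0.0, "rz": -0.25}, {"grip": 0.16, "x": 0.0, "y": 0.0, "z": 0.0, "rx": 0.0, "ry": 0.0, "rz": -0.3}, {"grip": 0.16, "x": 0.0, "y": 0.0, "z": 0.0, "rx": 0.0, "ry": 0.0, "rz": -0.35}, {"grip": 0.16, "x": 0.0, "y": 0.0, "z": 0.0, "rx": 0.0, "ry": 0.0, "rz": -0.4}, {"grip": 0.16, "x": 0.0, "y": 0.0, "z": 0.0, "rx": 0.0, "ry": 0.0, "rz": -0.45}, {"grip": 0.16, "x": 0.0, "y": 0.0, "z": 0.0, "rx": 0.0, "ry": 0.0, "rz": -0.5}, {"grip": 0.16, "x": 0.0, "y": 0.0, "z": 0.0, "rx": 0.0, "ry": 0.0, "rz": -0.55}, {"grip": 0.16, "x": 0.0, "y": 0.0, "z": 0.0, "rx": 0.0, "ry": 0.0, "rz": -0.6}]}}

```text
time: 13.3
ee_pos: [0.5729, 0.2528, 0.2109]
tool_rot: [3.142, 0.0, 0.921]
contact_force: [-0.9, -0.3, -2.6]
opening: 0.0141
finger_force: 13.7
```

>>> {"api": "arm_command", "payload": {"targets": [{"grip": 0.16, "x": 0.0, "y": 0.0, "z": 0.0, "rx": 0.0, "ry": 0.0, "rz": -0.05}, {"grip": 0.16, "x": 0.0, "y": 0.0, "z": 0.0, "rx": 0.0, "ry": 0.0, "rz": -0.1}, {"grip": 0.16, "x": 0.0, "y": 0.0, "z": 0.0, "rx": 0.0, "ry": 0.0, "rz": -0.15}, {"grip": 0.16, "x": 0.0, "y": 0.0, "z": 0.0, "rx": 0.0, "ry": 0.0, "rz": -0.2}, {"grip": 0.16, "x": 0.0, "y": 0.0, "z": 0.0, "rx": 0.0, "ry": 0.0, "rz": -0.25}, {"grip": 0.16, "x": 0.0, "y": 0.0, "z": 0.0, "rx": 0.0, "ry": 0.0, "rz": -0.3}, {"grip": 0.16, "x": 0.0, "y": 0.0, "z": 0.0, "rx": 0.0, "ry": 0.0, "rz": -0.35}, {"grip": 0.16, "x": 0.0, "y": 0.0, "z": 0.0, "rx": 0.0, "ry": 0.0, "rz": -0.4}, {"grip": 0.16, "x": 0.0, "y": 0.0, "z": 0.0, "rx": 0.0, "ry": 0.0, "rz": -0.45}, {"grip": 0.16, "x": 0.0, "y": 0.0, "z": 0.0, "rx": 0.0, "ry": 0.0, "rz": -0.5}, {"grip": 0.16, "x": 0.0, "y": 0.0, "z": 0.0, "rx": 0.0, "ry": 0.0, "rz": -0.54}, {"grip": 0.16, "x": 0.0, "y": 0.0, "z": 0.0, "rx": 0.0, "ry": 0.0, "rz": -0.57}]}}

```text
time: 14.5
ee_pos: [0.5729, 0.2528, 0.211]
tool_rot: [3.142, -0.0, 1.491]
contact_force: [-0.5, -1.1, -2.8]
opening: 0.0138
finger_force: 13.7
```

>>> {"api": "arm_command", "payload": {"targets": [{"grip": 0.16, "x": 0.0, "y": 0.0, "z": 0.0, "rx": 0.0, "ry": 0.0, "rz": -0.02}, {"grip": 0.16, "x": 0.0, "y": 0.0, "z": 0.0, "rx": 0.0, "ry": 0.0, "rz": -0.04}, {"grip": 0.16, "x": 0.0, "y": 0.0, "z": 0.0, "rx": 0.0, "ry": 0.0, "rz": -0.05}, {"grip": 0.16, "x": 0.0, "y": 0.0, "z": 0.0, "rx": 0.0, "ry": 0.0, "rz": -0.05}, {"grip": 0.16, "x": 0.0, "y": 0.0, "z": 0.0, "rx": 0.0, "ry": 0.0, "rz": -0.05}, {"grip": 0.16, "x": 0.0, "y": 0.0, "z": 0.0, "rx": 0.0, "ry": 0.0, "rz": -0.05}, {"grip": 0.16, "x": 0.0, "y": 0.0, "z": 0.0, "rx": 0.0, "ry": 0.0, "rz": -0.05}, {"grip": 0.16, "x": 0.0, "y": 0.0, "z": 0.0, "rx": 0.0, "ry": 0.0, "rz": -0.05}, {"grip": 0.16, "x": 0.0, "y": 0.0, "z": 0.0, "rx": 0.0, "ry": 0.0, "rz": -0.05}, {"grip": 0.16, "x": 0.0, "y": 0.0, "z": 0.0, "rx": 0.0, "ry": 0.0, "rz": -0.05}, {"grip": 0.16, "x": 0.0, "y": 0.0, "z": 0.0, "rx": 0.0, "ry": 0.0, "rz": -0.05}, {"grip": 0.16, "x": 0.0, "y": 0.0, "z": 0.0, "rx": 0.0, "ry": 0.0, "rz": -0.05}]}}

```text
time: 15.7
ee_pos: [0.5729, 0.2528, 0.2109]
tool_rot: [3.142, 0.0, 1.538]
contact_force: [0.3, 0.5, -2.8]
opening: 0.0137
finger_force: 13.7
```

```bash
python3 chk.py l3
```

```text
15.8 [0.57289248 0.25279998 0.21097544] [ 3.14153807e+00 -2.43762557e-05  1.53776063e+00] 0.01353754327248894 [ 0.61434394  0.7697444  -2.53992796] 13.65655168890953
```

View pics/l3.png

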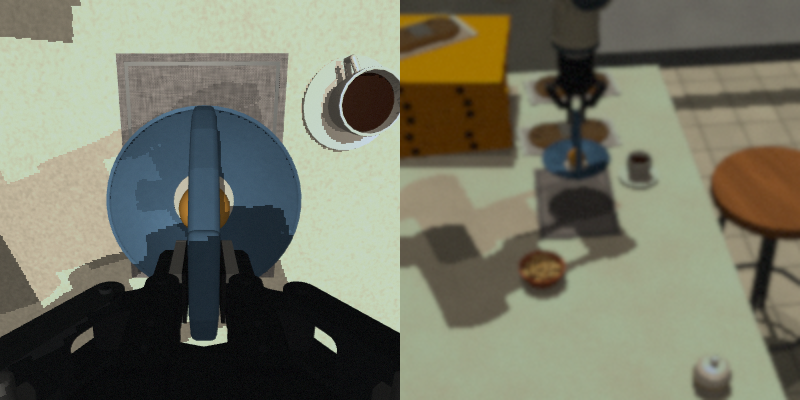

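The handle runs along the mat's long side and the dish is centred across it (mat edges at columns 117 and 288). The ball is on the roundel at (204,205), and the dish hangs about 96 mm up. Handing in.

```bash
python3 -c "
from rig import manip
print(manip.sign_off())"
```

```text
the job is handed in; nothing more can be done
None
```

I handed the job in with the dish held level about 96 mm above the mat's centre, its handle along the mat's long side and the chocolate still on the roundel. The sign-off returned no verdict.

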